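# Strip the milk tap: sort the valve block, then find which way the flush cap opens

## Robot

A 6-joint arm with a two-finger parallel gripper is mounted at the origin on the work surface. World frame = base frame: x ahead of the robot, y to its left, z up, the work surface at z = 0. Lengths are in m, angles in rad, forces in N, time in s.
With the tool pointing down it reaches from about 0.325 to 0.875 m from the base axis. Payload 4.4 kg.
Tool frame: the origin (TCP) lies midway between the tips of the shut fingers; the grasp point (between the pads) lies 19 mm behind it (r.grip_point_offset is the distance from the TCP to the grasp point, in m); x points along the fingers, z is the direction in which the jaws open and shut, and the axes are right-handed (so a half turn about x gives the same grasp; the last joint's range is limited). The gripper opens to 85 mm and grips with 20 to 120 N. Pads are 22 mm wide; open, the fingers measure 114 mm over their backs; the gripper's body (76 mm by 85 mm) begins 54 mm behind the grasp point. The pads swing forward as they close: fully open they stand 13 mm farther back than shut.
Start: joints at [-1.472, 0.207, 1.542, -0, 1.393, -0.15], TCP at [0.142, -0.557, 0.231] pointing down, gripper open.
Joint ranges: [-2.73, 2.73], [-0.86, 2.22], [0.23, 2.46], [-1.11, 4.25], [0.08, 2.63], [-2.82, 2.82]. Speed limits (rad/s): [2.79, 2.79, 3.14, 3.14, 3.14, 3.14].

## Interface

Orientations are given as a unit quaternion [w, x, y, z].
In Python, from workcell import r gives the robot as it stands. The module is installed in compiled form; this text tells all that it offers.
- The arm moves only by the shell command python3 -m handwheel 'ROWS' [FORCE]. ROWS is JSON, a list of rows, each an object with "travel": the shift along the world's x, y, z in m, a list of three; "angular": the turn, a rotation vector about the world's x, y, z in degrees, a list of three; "claw": the finger opening in m, from 0 to 0.0854. A call has exactly 5 rows; each row is the pose to reach, as a shift and turn from the pose commanded when the call began; what a row does not reach only later rows make up. A row lasts 1/12 s, in which the tool goes at most 41.7 mm and 7.16 degrees, less where a joint would pass 70% of its speed; a pose out of reach is approached as far as the arm can. A call with a gripper value outside its range is refused whole. The fingers move at their own pace and stop on an object; FORCE is the grip in N (left out, the last holds). Time passes only in rows, so rows that repeat a pose let the fingers close, or fill a call up. It gives the time, the measured TCP pose, the force and the opening at its end, in the units of the state.
- r.observe(): the state, without advancing time (a new reading comes with each control period).
- r.grab_frame(name): name is "side" or "top" or "wrist"; returns the picture (400x640x3 uint8, red, green, blue); there is no depth.
- r.camera_params(name): a dict with "vertical_fov" (degrees; the focal length in pixels is half the picture's height over the tangent of half this angle, whatever the lens; pixels are square), "cx", "cy" (the principal point, pixels), "cam_to_world" (4x4, takes a point from camera to world coordinates). Camera axes: x right, y down, z forward; pixel columns grow to the right and rows downward; lengths in m; the calibration is good to about 2 mm. A picture is of the moment at which its call begins: read the wrist's pose just before it. camera_params takes no time and is no camera call; for the wrist camera it gives the pose at the moment of the call.
- r.finish_job(): hands the job in, once; it reports no verdict.
The state is a dict: "clock": time; "joint_pos": joint angles; "joint_vel": joint speeds; "joint_efforts": joint torques, N m; "position": TCP position; "tool_rot": TCP orientation; "wrist_force": force on the tool from outside, world axes, zero at the start; "moment": the same for the moment, N m; "opening": opening from 0.0 (shut) to 1.0 (fully open).
Only numpy, scipy, OpenCV 4.12 (cv2) and the standard library are available. Lean on these libraries where they do the work, as an engineer would, in place of code of your own. Each camera call takes 0.05 s, during which the arm holds its last target.

## Task

The milk tap is being stripped for its nightly clean. First set the loose valve block upright on the floor of the empty bay of the wash tray, its tab pointing the same way as the tabs of the two blocks already there, and let go of it; then take the winged bayonet cap off the flush port - nobody remembers whether this one opens clockwise or anticlockwise, so try it both ways - and lift it straight up. Finish still holding the cap level and still in the gripper about 10 cm above the port; leave everything else where it is.

Things in the scene. Friction and masses are not known exactly. Their poses are not given: they have to be found in the camera images.
- block_grip (a point): The loose valve block: white plastic, upright, 44 x 28 mm and 40 mm tall, with a tab 16 mm long, 12 wide and 14 tall at the foot of one end (60 mm long in all). The point is the centre of the 44 x 28 x 40 part, 20 mm above its underside; x points along the block towards the tab, y across the 28 mm width, z up. It starts upright on the counter at any heading.
- block_tab (a point): The outer end of the loose block's tab, 38 mm ahead of block_grip along the block's x and 7 mm above its underside.
- wash_tray: Fixed aluminium wash tray, 240 x 50 mm, walls 4 mm thick and 14 mm high, three bays end to end along its x (each about 75 x 42 mm inside, centres 78.6 mm apart, floor 4 mm above the counter). Two bays hold a valve block, any of the three is empty. Origin: centre of the underside.
- bay (a point): Centre of the floor of the empty bay of the wash tray. x points along the tray in the direction in which the tabs of the two blocks already there point, z up. A block standing centred in the bay has its block_grip 8 mm behind this point along x and 20 mm above it.
- port (a point): Centre of the top of the flush port's collar: a fixed white column with a steel collar, 72 mm across, top 100 mm above the counter. z up. Three lugs under the cap, 17 mm deep in the collar, hold it down until turned 52 to 70 degrees the right way (60 is best, a stop follows at about 71); then it lifts straight out (up to 15 N if gripped off-centre).
- cap_grip (a point): Stainless cap of the port, about 150 g: disc 66 mm across, 8 mm thick, on it an upright wing 52 mm long, 14 thick, 28 tall. Point: half-way up the wing, 22 mm above the collar's top when closed; x along the wing, y across it. It may open clockwise or anticlockwise, which differs each time and cannot be seen; the wrong way it meets a hard stop after 10 to 15 degrees. It turns easily between stops.
- bottle_a: Bystander, to be left alone: milk bottle, white, 60 mm across, 140 mm tall. Origin at its underside.
- bottle_b: Bystander, to be left alone: milk bottle, white, 60 mm across, 140 mm tall. Origin at its underside.
- paper_cup: Bystander, to be left alone: paper cup, 72 mm across, 85 mm tall. Origin at its underside.
- milk_jug: Bystander, to be left alone: steel mug with a handle, 80 mm across, 90 mm tall. Origin at its underside.
- flip_cap: Bystander, to be left alone: plain round plastic bottle cap lying on the counter, 38 mm across, 18 mm high. Origin at its underside.
- spoon: Bystander, to be left alone: steel spoon lying flat. Origin at its underside.
- scrub_brush: Bystander, to be left alone: brush lying flat. Origin at its underside.
- bread_roll: Bystander, to be left alone: bread roll, 84 mm across, 41 mm high. Origin at its underside.
- block_b: One of the two valve blocks already in the tray, same shape as the loose one; to be left alone. Origin at the underside, in the middle of its 60 mm length; x points along it towards its tab.
- block_c: One of the two valve blocks already in the tray, same shape as the loose one; to be left alone. Origin at the underside, in the middle of its 60 mm length; x points along it towards its tab.
Mind the look-alikes: they are no part of the job. What is shaped like the part that bears port but orange is not meant. Leave any yellow look-alike of the part that bears cap_grip alone.

How it is judged:
On the way, in this order (a step that is already met when the one before it is completed fails the run):
1. the valve block stands in the empty bay, tab the same way as the others, and is let go (x of block_grip in the frame of bay between -0.021 and 0.005 m and y of block_grip in the frame of bay between -0.012 and 0.012 m and z of block_grip in the frame of bay between 0.015 and 0.025 m and x of block_tab in the frame of bay above 0.012 m and angle between block_grip's own z axis and vertical below 0.12 rad and angle between the x axis of block_grip and the x axis of bay, either way round below 0.35 rad and contact force between the fingers and block below 0.05 N and linear speed of block below 0.03 m/s), for 0.2 s.
2. the cap is turned open and lifted out of the collar by the fingers (z of cap_grip in the frame of port above 0.045 m and contact force between the fingers and cap above 0.5 N), for 0.1 s.
At the end, for the whole second after the job is handed in: The gripper holds the cap still, level within 14 deg, 60 to 150 mm above its closed position, within 50 mm of the port's axis, touching only the fingers; the block stands on the floor of the formerly empty bay, within 12 mm of its centre, tab as its neighbours' within 20 deg, released (z of cap_grip in the frame of port between 0.082 and 0.172 m and horizontal distance between cap_grip and port below 0.05 m and angle between cap_grip's own z axis and vertical below 0.25 rad and contact force between the fingers and cap above 1 N and contact force between cap and port_column below 0.05 N and linear speed of cap below 0.03 m/s and contact force between the fingers and block below 0.05 N and x of block_grip in the frame of bay between -0.021 and 0.005 m and y of block_grip in the frame of bay between -0.012 and 0.012 m and z of block_grip in the frame of bay between 0.015 and 0.025 m and x of block_tab in the frame of bay above 0.012 m and angle between block_grip's own z axis and vertical below 0.12 rad and angle between the x axis of block_grip and the x axis of bay, either way round below 0.35 rad); the arm keeps its last pose, push and grip.
It fails at once if a bystander or a block already in the tray is shifted by more than 30 mm (blocks 12 mm) (distance of any of bottle_a, bottle_b, paper_cup, milk_jug, flip_cap, spoon, scrub_brush, bread_roll from where it was at the start of the episode above 0.03 m or distance of any of block_b, block_c from where it was at the start of the episode above 0.012 m).
It also fails if it takes over 67 s, if anything falls off the work surface, if the arm or the gripper's body presses on something with over 40 N, if the wrist force passes 120 N, or if a joint passes its speed limit or range.

## Working session

There is one attempt and no reset: what is moved stays moved. The work goes in short steps, Python scripts to look and compute and a shell command to move; the robot and the scene stay as the last step left them, time stands still between calls to the robot, and variables do not carry over. Pictures are saved under pics/ and viewed, and the job is handed in when it is done.

```bash
mkdir -p pics
python3 - <<'E'
from workcell import r
import cv2
s=r.observe();print(s)
for n in("top","side","wrist"):
    c=r.camera_params(n);print(n,c)
    cv2.imwrite(f"pics/{n}0.png",r.grab_frame(n)[:,:,::-1])
E
```

```text
{'clock': 0.0, 'joint_pos': array([-1.47149930e+00,  2.07464205e-01,  1.54298092e+00, -1.12888049e-05,
        1.39347869e+00, -1.50501441e-01]), 'joint_vel': array([ 0.00043565,  0.00054898, -0.00081083, -0.00103342,  0.0019705 ,
        0.00044259]), 'joint_efforts': array([-2.56557243e-03, -3.83041048e+01, -2.91597891e+01, -4.92722538e-04,
        1.07329694e-02, -9.45923745e-06]), 'position': array([ 0.14205314, -0.55638781,  0.23008786]), 'tool_rot': array([ 0.55782202,  0.4344117 ,  0.55896307, -0.43322207]), 'wrist_force': array([ 0.77424765, -0.10028349,  0.06576837]), 'moment': array([ 0.0636812 , -0.01725546, -0.00497595]), 'opening': 0.9971240333340748}
top {'vertical_fov': 43.554085123975185, 'cx': 326.4960249474851, 'cy': 207.95543167041643, 'cam_to_world': array([[-0.02515309, -0.99435754,  0.10305532,  0.42718405],
       [-0.99965828,  0.02428461, -0.00967352, -0.01162486],
       [ 0.00711628, -0.10326343, -0.99462859,  1.53549148],
       [ 0.        ,  0.        ,  0.        ,  1.        ]])}
side {'vertical_fov': 48.06922612833931, 'cx': 317.3760837270598, 'cy': 200.5370137650738, 'cam_to_world': array([[ 0.96906996, -0.1719699 ,  0.17700216,  0.39033448],
       [-0.24631998, -0.71807309,  0.6509205 , -0.80912702],
       [ 0.01516176, -0.67438667, -0.73822269,  0.95434768],
       [ 0.        ,  0.        ,  0.        ,  1.        ]])}
wrist {'vertical_fov': 59.96792079839406, 'cx': 321.3909671739313, 'cy': 204.3587357727125, 'cam_to_world': array([[ 0.24562043, -0.93190344, -0.2668831 ,  0.20926897],
       [-0.96936524, -0.23649157, -0.06635341, -0.53886761],
       [-0.00128063,  0.27500495, -0.96144196,  0.37281055],
       [ 0.        ,  0.        ,  0.        ,  1.        ]])}
```

View pics/top0.png

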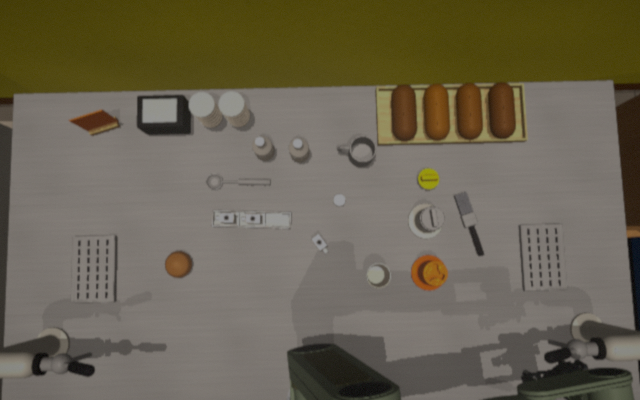

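View pics/side0.png

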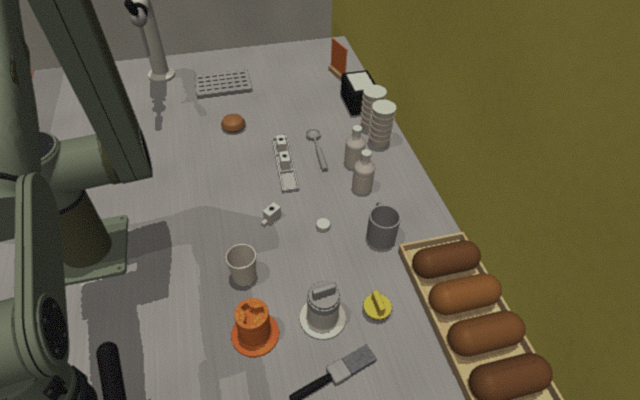

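View pics/wrist0.png

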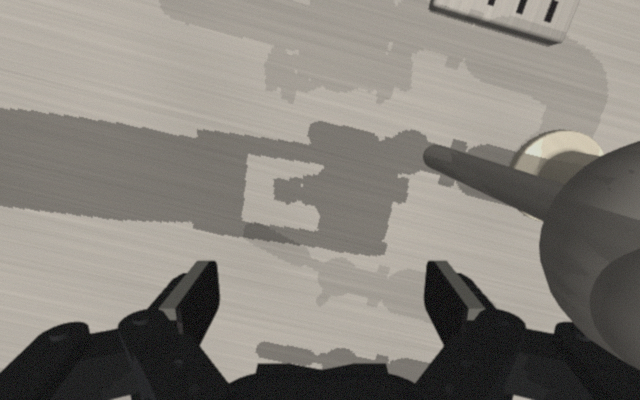

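The top view shows the tray at (253,219) with its right-hand bay empty, the loose block at (320,242), the port at (428,219) and the cap wing near (432,218). The decoys are orange (430,272) and yellow (428,179). I'll zoom in next.

```bash
cat > h.py <<'E'
import numpy as np
from workcell import r
def ray(n,uv,z,c=None):
    c=c or r.camera_params(n);f=200/np.tan(np.radians(c["vertical_fov"]/2))
    T=c["cam_to_world"];d=T[:3,:3]@np.array([(uv[0]-c["cx"])/f,(uv[1]-c["cy"])/f,1]);o=T[:3,3]
    return o+d*(z-o[2])/d[2]
def proj(n,p,c=None):
    c=c or r.camera_params(n);f=200/np.tan(np.radians(c["vertical_fov"]/2))
    T=c["cam_to_world"];q=T[:3,:3].T@(np.array(p)-T[:3,3]);return np.array([c["cx"]+f*q[0]/q[2],c["cy"]+f*q[1]/q[2]])
E
python3 - <<'E'
import cv2,numpy as np
a=cv2.imread("pics/top0.png");s=cv2.imread("pics/side0.png")
def z(i,x,y,w,h,k):return cv2.resize(i[y:y+h,x:x+w],None,fx=k,fy=k,interpolation=cv2.INTER_CUBIC)
cv2.imwrite("pics/z1.png",np.vstack([z(a,205,200,133,33,6),z(a,290,220,133,50,6)]))
cv2.imwrite("pics/z2.png",np.hstack([z(a,400,190,64,60,6),z(s,295,270,64,70,6)[:360]]))
cv2.imwrite("pics/z3.png",z(s,250,125,100,110,5))
E
```

```text
(no output)
```

View pics/z1.png

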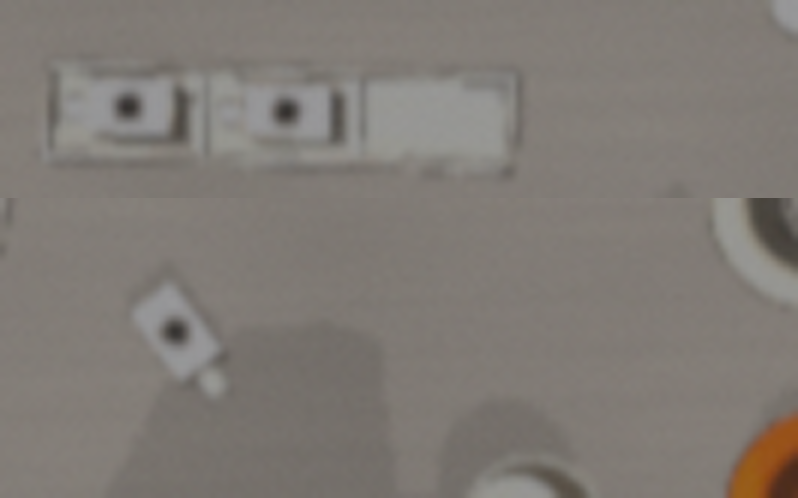

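View pics/z2.png

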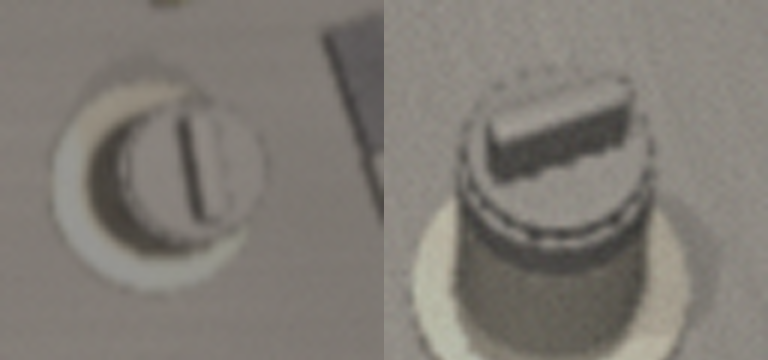

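View pics/z3.png

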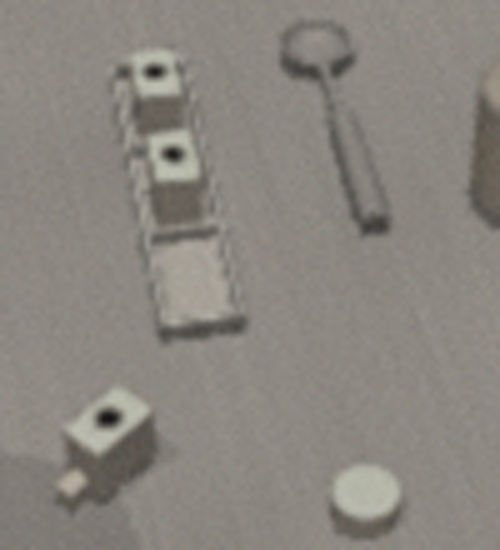

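Run:
```python
from h import *
T=lambda x,y:(205+(x-2.5)/6,200+(y-2.5)/6)
L=lambda x,y:(290+(x-2.5)/6,220+(y-198-2.5)/6)
C=lambda x,y:(400+(x-2.5)/6,190+(y-2.5)/6)
S=lambda x,y:(295+(x-2.5)/6,270+(y-2.5)/6)
B=lambda x,y:(250+(x-2)/5,125+(y-2)/5)
p=lambda *a:print(a[0],np.round(ray(*a[1:])*1000,1))
p("loose hole top","top",L(175,331),.04);p("loose hole side","side",B(109,418),.04)
p("tab end top","top",L(217,392),.014);p("tab end side","side",B(66,486),.014)
for i,(u,v) in enumerate([((127,107),(154,72)),((286,111),(173,154))]):
    p("blk top","top",T(*u),.044);p("blk side","side",B(*v),.044)
for q in [(50,68),(48,158),(518,72),(516,172),(205,160),(362,165)]: p("tray","top",T(*q),.014)
for q in [(163,325),(243,320),(114,72),(185,62)]: p("tray side","side",B(*q),.014)
for q in [(182,118),(200,222),(215,118),(232,222)]:p("wing","top",C(*q),.136)
for q in [(490,132),(628,80),(500,143),(634,100)]:p("wing side","side",(lambda x,y:S(x-384,y))(*q),.136)
for q in [(118,175),(268,170),(190,100),(190,245)]:p("disc","top",C(*q),.108)
```

```text
loose hole top [481.4  -0.5  40. ]
loose hole side [481.3  -1.1  40. ]
tab end top [451.1 -20.8  14. ]
tab end side [452.4 -21.3  14. ]
blk top [560.7 275.3  44. ]
blk side [560.2 274.   44. ]
blk top [556.7 196.3  44. ]
blk side [556.6 196.   44. ]
tray [584.2 320.   14. ]
tray [538.4 321.1  14. ]
tray [576.4  82.4  14. ]
tray [525.5  84.3  14. ]
tray [535.4 241.7  14. ]
tray [530.9 162.3  14. ]
tray side [527.1  85.4  14. ]
tray side [573.1  78.6  14. ]
tray side [540.6 315.7  14. ]
tray side [587.3 315.   14. ]
wing [ 561.4 -316.1  136. ]
wing [ 512.4 -322.2  136. ]
wing [ 561.  -331.6  136. ]
wing [ 512.  -337.2  136. ]
wing side [ 512.8 -334.2  136. ]
wing side [ 565.2 -325.4  136. ]
wing side [ 515.1 -339.3  136. ]
wing side [ 565.  -333.8  136. ]
disc [ 537.5 -290.3  108. ]
disc [ 538.2 -362.1  108. ]
disc [ 572.7 -326.4  108. ]
disc [ 503.3 -323.2  108. ]
```

```bash
cat >> h.py <<'E'
from scipy.spatial.transform import Rotation as R
def st():
    s=r.observe();q=s["tool_rot"];M=R.from_quat([q[1],q[2],q[3],q[0]]).as_matrix()
    print("t%.2f"%s["clock"],"p",np.round(s["position"]*1000,1),"jaw",np.round(np.degrees(np.arctan2(M[1,2],M[0,2])),1),"x",np.round(M[:,0],3),"F",np.round(s["wrist_force"],1),"M",np.round(s["moment"],2),"op",round(s["opening"]*85.4,1),"j",np.round(s["joint_pos"],2))
E
python3 -c "
from h import *
st()
print(ray('top',(430,272),.1),ray('top',(434,268),.13))"
```

```text
t0.15 p [ 142.1 -556.5  230.4] jaw -75.7 x [-0.     0.002 -1.   ] F [ 0.2 -0.3 -0.2] M [-0.    0.02 -0.03] op 85.3 j [-1.47  0.21  1.54  0.    1.39 -0.15]
[ 0.38531257 -0.31580471  0.1       ] [ 0.39697652 -0.32114516  0.13      ]
```

```bash
python3 -m handwheel '[{"travel":[0.015,0.025,0],"angular":[0,0,7],"claw":0.085},{"travel":[0.03,0.05,0],"angular":[0,0,14],"claw":0.085},{"travel":[0.045,0.075,0],"angular":[0,0,21],"claw":0.085},{"travel":[0.06,0.1,0],"angular":[0,0,28],"claw":0.085},{"travel":[0.075,0.125,0],"angular":[0,0,35],"claw":0.085}]' 60; python3 -c "from h import *;st()"
```

```text
clock: 0.57
position: [0.2175, -0.4307, 0.2308]
tool_rot: [0.664, 0.244, 0.664, -0.244]
wrist_force: [0.5, -0.3, 0.4]
opening: 0.994
t0.57 p [ 217.5 -430.7  230.8] jaw -40.4 x [-0.     0.001 -1.   ] F [ 0.5 -0.3  0.4] M [-0.03  0.01 -0.04] op 84.9 j [-1.28  0.01  1.76  0.    1.37 -0.58]
```

Tracking is accurate. Continuing.

```bash
A='x'; python3 -m handwheel '[{"travel":[0.015,0.025,0],"angular":[0,0,7],"claw":0.085},{"travel":[0.03,0.05,0],"angular":[0,0,14],"claw":0.085},{"travel":[0.045,0.075,0],"angular":[0,0,21],"claw":0.085},{"travel":[0.06,0.1,0],"angular":[0,0,28],"claw":0.085},{"travel":[0.075,0.125,0],"angular":[0,0,35],"claw":0.085}]'; python3 -m handwheel '[{"travel":[0.015,0.025,0],"angular":[0,0,7],"claw":0.085},{"travel":[0.03,0.05,0],"angular":[0,0,14],"claw":0.085},{"travel":[0.045,0.075,0],"angular":[0,0,21],"claw":0.085},{"travel":[0.06,0.1,0],"angular":[0,0,28],"claw":0.085},{"travel":[0.075,0.125,0],"angular":[0,0,35],"claw":0.085}]';  python3 -m handwheel '[{"travel":[0.015,0.025,0],"angular":[0,0,7],"claw":0.085},{"travel":[0.03,0.05,0],"angular":[0,0,14],"claw":0.085},{"travel":[0.045,0.075,0],"angular":[0,0,21],"claw":0.085},{"travel":[0.06,0.1,0],"angular":[0,0,28],"claw":0.085},{"travel":[0.075,0.125,0],"angular":[0,0,35],"claw":0.085}]';python3 -c "from h import *;st()"
```

```text
clock: 0.98
position: [0.2925, -0.3057, 0.231]
tool_rot: [0.706, 0.033, 0.706, -0.033]
wrist_force: [0.9, -0.7, 0.2]
opening: 0.997
clock: 1.4
position: [0.3674, -0.1807, 0.2311]
tool_rot: [0.684, -0.181, 0.684, 0.181]
wrist_force: [1.4, 0.3, -0.1]
opening: 0.994
clock: 1.82
position: [0.4424, -0.0557, 0.2311]
tool_rot: [0.597, -0.378, 0.598, 0.378]
wrist_force: [-0.6, -0.2, -0.3]
opening: 0.993
t1.82 p [442.4 -55.7 231.1] jaw 64.7 x [-0. -0. -1.] F [-0.6 -0.2 -0.3] M [-0.03 -0.    0.05] op 84.8 j [-0.32 -0.08  1.84 -0.    1.38 -1.45]
```

```bash
python3 -m handwheel '[{"travel":[0.01,0.015,0],"angular":[0,0,7],"claw":0.085},{"travel":[0.02,0.03,0],"angular":[0,0,14],"claw":0.085},{"travel":[0.03,0.045,-0.01],"angular":[0,0,21],"claw":0.085},{"travel":[0.039,0.055,-0.02],"angular":[0,0,28],"claw":0.085},{"travel":[0.039,0.055,-0.03],"angular":[0,0,35],"claw":0.085}]'; python3 -m handwheel '[{"travel":[0,0,-0.01],"angular":[0,0,7],"claw":0.085},{"travel":[0,0,-0.02],"angular":[0,0,14],"claw":0.085},{"travel":[0,0,-0.03],"angular":[0,0,21],"claw":0.085},{"travel":[0,0,-0.03],"angular":[0,0,26],"claw":0.085},{"travel":[0,0,-0.03],"angular":[0,0,26],"claw":0.085}]'
python3 - <<'E'
from h import *
import cv2,pickle
st();c=r.camera_params("wrist");pickle.dump(c,open("c1.pkl","wb"));i=r.grab_frame("wrist");cv2.imwrite("pics/w1.png",i[:,:,::-1])
E
```

```text
clock: 2.23
position: [0.4823, -0.0003, 0.2009]
tool_rot: [-0.456, 0.541, -0.455, -0.541]
wrist_force: [-0.4, 0.4, 0.1]
opening: 0.995
clock: 2.65
position: [0.4802, -0.0019, 0.1701]
tool_rot: [0.324, -0.627, 0.325, 0.629]
wrist_force: [0.7, 0.3, 0.8]
opening: 0.993
t2.65 p [480.2  -1.9 170.1] jaw 125.4 x [-0.003  0.    -1.   ] F [0.7 0.3 0.8] M [ 0.05 -0.08  0.03] op 84.8 j [-0.18  0.07  1.83 -0.    1.24 -2.37]
```

View pics/w1.png

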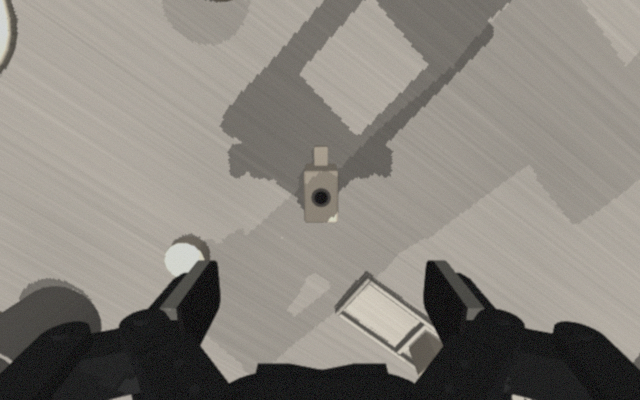

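The wrist view shows the block straight below with its hole at (321,197), its edges vertical in the image and its tab up at (321,150).

Run:
```python
from h import *
import pickle
c=pickle.load(open("c1.pkl","rb"))
for n,uv,z in [("hole",(321,197),.04),("tab",(320.5,147),.014),("TL",(304.5,171),.04),("TR",(338,171),.04),("BL",(305,222),.04),("BR",(338,222),.04)]:
    print(n,np.round(ray("wrist",uv,z,c)*1000,1))
```

```text
hole [481.2  -0.7  40. ]
tab [450.9 -22.6  14. ]
TL [471.4 -23.7  40. ]
TR [456.  -2.  40.]
BL [506.4   0.9  40. ]
BR [490.6  23.3  40. ]
```

```bash
python3 -m handwheel '[{"travel":[0.001,0.0015,-0.035],"angular":[0,0,0],"claw":0.085},{"travel":[0.001,0.0015,-0.07],"angular":[0,0,0],"claw":0.085},{"travel":[0.001,0.0015,-0.105],"angular":[0,0,0],"claw":0.085},{"travel":[0.001,0.0015,-0.14],"angular":[0,0,0],"claw":0.085},{"travel":[0.001,0.0015,-0.158],"angular":[0,0,0],"claw":0.085}]'; python3 -m handwheel '[{"travel":[0,0,0],"angular":[0,0,0],"claw":0.085},{"travel":[0,0,0],"angular":[0,0,0],"claw":0.02},{"travel":[0,0,0],"angular":[0,0,0],"claw":0.02},{"travel":[0,0,0],"angular":[0,0,0],"claw":0.02},{"travel":[0,0,0],"angular":[0,0,0],"claw":0.02}]' 40; python3 -m handwheel '[{"travel":[0,0,0],"angular":[0,0,0],"claw":0.02},{"travel":[0,0,0],"angular":[0,0,0],"claw":0.02},{"travel":[0,0,0],"angular":[0,0,0],"claw":0.02},{"travel":[0,0,0],"angular":[0,0,0],"claw":0.02},{"travel":[0,0,0],"angular":[0,0,0],"claw":0.02}]' 40; python3 -c "from h import *;st()"
```

```text
clock: 3.12
position: [0.4796, -0.0002, 0.01]
tool_rot: [0.325, -0.626, 0.326, 0.629]
wrist_force: [-0.2, -0.6, 0.1]
opening: 0.992
clock: 3.53
position: [0.4841, -0.001, 0.0153]
tool_rot: [-0.325, 0.63, -0.324, -0.627]
wrist_force: [-0.5, 0.1, 0.0]
opening: 0.447
clock: 3.95
position: [0.4839, -0.001, 0.0151]
tool_rot: [-0.325, 0.629, -0.324, -0.627]
wrist_force: [-0.8, -0.2, 7.6]
opening: 0.322
t3.95 p [483.9  -1.   15.1] jaw 125.3 x [ 0.004 -0.001 -1.   ] F [-0.8 -0.2  7.6] M [0.07 0.13 0.02] op 27.5 j [-0.18  0.32  1.92  0.    0.9  -2.37]
```

```bash
python3 -m handwheel '[{"travel":[0,0,0.01],"angular":[0,0,0],"claw":0.02},{"travel":[0,0,0.03],"angular":[0,0,0],"claw":0.02},{"travel":[0,0,0.06],"angular":[0,0,0],"claw":0.02},{"travel":[0,0,0.09],"angular":[0,0,0],"claw":0.02},{"travel":[0,0,0.11],"angular":[0,0,0],"claw":0.02}]'
python3 - <<'E'
from h import *
import cv2,pickle
st();c=r.camera_params("wrist");pickle.dump(c,open("c2.pkl","wb"));i=r.grab_frame("wrist");cv2.imwrite("pics/w2.png",i[:,:,::-1])
E
```

```text
clock: 4.37
position: [0.483, -0.0008, 0.1264]
tool_rot: [-0.325, 0.629, -0.324, -0.627]
wrist_force: [0.5, -0.7, -0.6]
opening: 0.32
t4.37 p [483.   -0.8 126.4] jaw 125.3 x [ 0.003 -0.001 -1.   ] F [ 0.5 -0.7 -0.6] M [-0.01 -0.04  0.  ] op 27.3 j [-0.18  0.13  1.87 -0.    1.14 -2.37]
```

View pics/w2.png

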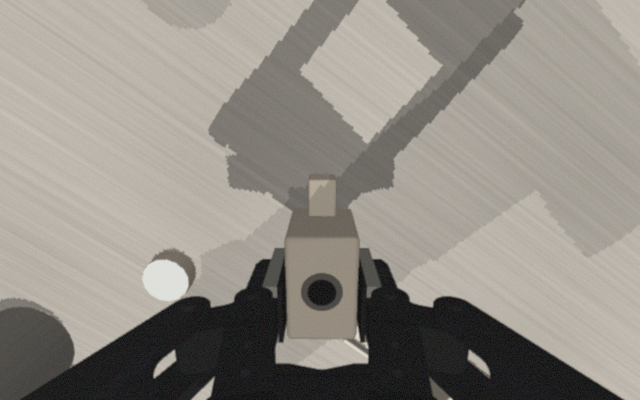

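Run:
```python
from h import *
import pickle
c=pickle.load(open("c2.pkl","rb"))
for n,uv,z in [("hole",(321,292),.1513),("TL",(286,238),.1513),("TR",(359,238),.1513),("tab",(321.5,179),.1254)]:
    print(n,np.round(ray("wrist",uv,z,c)*1000,1))
```

```text
hole [481.4  -1.3 151.3]
TL [470.7 -24.4 151.3]
TR [455.4  -2.7 151.3]
tab [449.9 -23.3 125.4]
```

```bash
python3 -m handwheel '[{"travel":[0.005,0.008,0],"angular":[0,0,-7],"claw":0.02},{"travel":[0.01,0.016,0],"angular":[0,0,-14],"claw":0.02},{"travel":[0.015,0.024,0],"angular":[0,0,-21],"claw":0.02},{"travel":[0.02,0.032,0],"angular":[0,0,-28],"claw":0.02},{"travel":[0.025,0.04,0],"angular":[0,0,-35],"claw":0.02}]';python3 -m handwheel '[{"travel":[0.005,0.008,0],"angular":[0,0,-7],"claw":0.02},{"travel":[0.01,0.016,0],"angular":[0,0,-14],"claw":0.02},{"travel":[0.015,0.024,0],"angular":[0,0,-21],"claw":0.02},{"travel":[0.02,0.032,0],"angular":[0,0,-28],"claw":0.02},{"travel":[0.025,0.04,0],"angular":[0,0,-35],"claw":0.02}]';python3 -m handwheel '[{"travel":[0.005,0.008,0],"angular":[0,0,-7],"claw":0.02},{"travel":[0.01,0.016,0],"angular":[0,0,-14],"claw":0.02},{"travel":[0.015,0.024,0],"angular":[0,0,-21],"claw":0.02},{"travel":[0.019,0.032,0],"angular":[0,0,-28],"claw":0.02},{"travel":[0.019,0.034,0],"angular":[0,0,-35],"claw":0.02}]';python3 -m handwheel '[{"travel":[0,0,0],"angular":[0,0,-7],"claw":0.02},{"travel":[0,0,-0.01],"angular":[0,0,-14],"claw":0.02},{"travel":[0,0,-0.02],"angular":[0,0,-21],"claw":0.02},{"travel":[0,0,-0.03],"angular":[0,0,-23],"claw":0.02},{"travel":[0,0,-0.03],"angular":[0,0,-23],"claw":0.02}]'
python3 - <<'E'
from h import *
import cv2,pickle
st();c=r.camera_params("wrist");pickle.dump(c,open("c3.pkl","wb"));i=r.grab_frame("wrist");cv2.imwrite("pics/w3.png",i[:,:,::-1])
E
```

```text
clock: 4.83
position: [0.5067, 0.0398, 0.1233]
tool_rot: [0.5, -0.5, 0.5, 0.5]
wrist_force: [-0.7, 0.0, -1.7]
opening: 0.318
clock: 5.25
position: [0.5317, 0.0798, 0.1231]
tool_rot: [0.627, -0.326, 0.628, 0.326]
wrist_force: [-0.5, 0.7, -1.5]
opening: 0.32
clock: 5.67
position: [0.5513, 0.1144, 0.1232]
tool_rot: [0.696, -0.123, 0.696, 0.123]
wrist_force: [0.8, 0.2, -1.6]
opening: 0.323
clock: 6.08
position: [0.5486, 0.1132, 0.0909]
tool_rot: [0.705, 0.017, 0.709, -0.017]
wrist_force: [-0.6, -0.1, -0.9]
opening: 0.318
t6.08 p [548.6 113.2  90.9] jaw -2.7 x [-0.006 -0.    -1.   ] F [-0.6 -0.1 -0.9] M [ 0.03  0.06 -0.01] op 27.1 j [ 0.05  0.33  1.7  -0.    1.12  0.1 ]
```

View pics/w3.png

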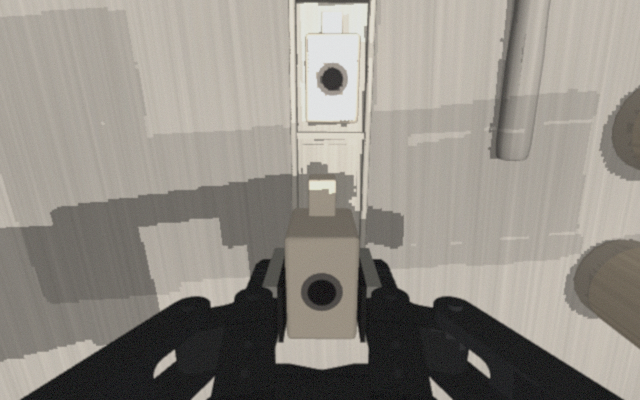

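The wrist view shows the neighbour's tab pointing up the image, as ours does. The divider is at row ~133 and the walls at columns ~296 and ~371. Measuring those now.

Run:
```python
from h import *
import pickle,cv2
c=pickle.load(open("c3.pkl","rb"))
for n,uv,z in [("ourhole",(321,292),.116),("nbhole",(332,79),.044),("divL",(296,133),.014),("divR",(366,131),.014),("tray TL",(293,2),.014),("TR",(371,2),.014)]:
    print(n,np.round(ray("wrist",uv,z,c)*1000,1))
st()
i=cv2.imread("pics/w3.png");cv2.imwrite("pics/z4.png",cv2.resize(i[0:260,270:400],None,fx=3,fy=3)[:600])
cv2.imwrite("pics/z4.png",cv2.resize(i[0:220,260:420],None,fx=2.7,fy=2.7))
```

```text
ourhole [548.1 115.3 116. ]
nbhole [557.3 196.1  44. ]
divL [534.4 167.5  14. ]
divR [577.9 166.6  14. ]
tray TL [537.8 240.1  14. ]
TR [581.7 237.9  14. ]
t6.13 p [549.3 113.3  91.9] jaw -2.6 x [-0.004 -0.    -1.   ] F [ 0.1 -0.3 -0.5] M [0.03 0.02 0.02] op 27.2 j [ 0.05  0.33  1.69 -0.    1.12  0.09]
```

View pics/z4.png

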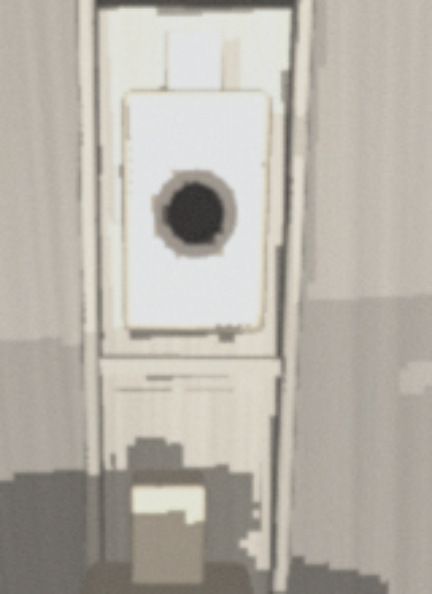

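```bash
python3 -m handwheel '[{"travel":[0,0,-0.01],"angular":[0,0,0],"claw":0.02},{"travel":[0,0,-0.02],"angular":[0,0,0],"claw":0.02},{"travel":[0,0,-0.03],"angular":[0,0,0],"claw":0.02},{"travel":[0,0,-0.03],"angular":[0,0,0],"claw":0.02},{"travel":[0,0,-0.03],"angular":[0,0,0],"claw":0.02}]'
python3 - <<'E'
from h import *
import cv2,pickle
st();c=r.camera_params("wrist");pickle.dump(c,open("c4.pkl","wb"));i=r.grab_frame("wrist");cv2.imwrite("pics/w4.png",i[:,:,::-1])
E
```

```text
clock: 6.55
position: [0.55, 0.1133, 0.062]
tool_rot: [0.706, 0.016, 0.708, -0.017]
wrist_force: [-0.0, 0.1, -0.5]
opening: 0.32
t6.55 p [550.  113.3  62. ] jaw -2.7 x [-0.003 -0.    -1.   ] F [-0.   0.1 -0.5] M [ 0.04 -0.02 -0.01] op 27.4 j [ 0.05  0.38  1.71 -0.    1.06  0.1 ]
```

View pics/w4.png

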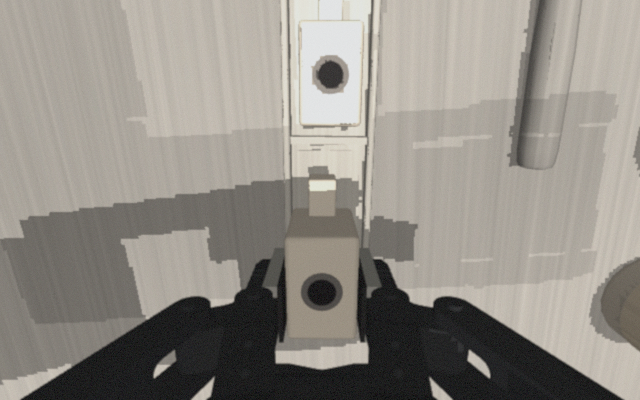

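```bash
python3 -m handwheel '[{"travel":[0.0035,-0.001,-0.005],"angular":[0,0,0],"claw":0.02},{"travel":[0.0035,-0.001,-0.015],"angular":[0,0,0],"claw":0.02},{"travel":[0.0035,-0.001,-0.025],"angular":[0,0,0],"claw":0.02},{"travel":[0.0035,-0.001,-0.035],"angular":[0,0,0],"claw":0.02},{"travel":[0.0035,-0.001,-0.04],"angular":[0,0,0],"claw":0.02}]'
python3 - <<'E'
from h import *
import cv2,pickle
st();i=r.grab_frame("wrist");cv2.imwrite("pics/w5.png",i[:,:,::-1]);c=r.camera_params("wrist")
print(ray("wrist",(321,292),.046,c))
E
```

```text
clock: 7.02
position: [0.553, 0.1122, 0.0209]
tool_rot: [0.706, 0.017, 0.708, -0.017]
wrist_force: [-0.4, 0.5, -0.5]
opening: 0.318
t7.02 p [553.  112.2  20.9] jaw -2.7 x [-0.004 -0.    -1.   ] F [-0.4  0.5 -0.5] M [ 0.07  0.03 -0.04] op 27.2 j [0.05 0.45 1.72 0.   0.98 0.09]
[0.55185471 0.11461966 0.046     ]
```

View pics/w5.png

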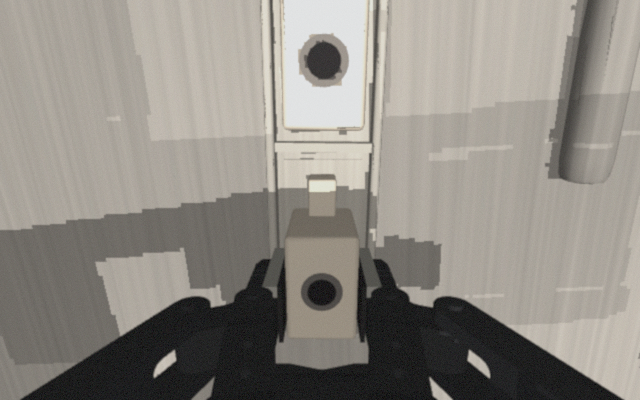

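```bash
python3 -m handwheel '[{"travel":[0.0005,0,-0.001],"angular":[0,0,0],"claw":0.02},{"travel":[0.0005,0,-0.002],"angular":[0,0,0],"claw":0.02},{"travel":[0.0005,0,-0.002],"angular":[0,0,0],"claw":0.02},{"travel":[0.0005,0,-0.002],"angular":[0,0,0],"claw":0.055},{"travel":[0.0005,0,-0.002],"angular":[0,0,0],"claw":0.055}]'; python3 -m handwheel '[{"travel":[0,0,0],"angular":[0,0,0],"claw":0.055},{"travel":[0,0,0],"angular":[0,0,0],"claw":0.055},{"travel":[0,0,0.01],"angular":[0,0,0],"claw":0.055},{"travel":[0,0,0.03],"angular":[0,0,0],"claw":0.055},{"travel":[0,0,0.06],"angular":[0,0,0],"claw":0.055}]';python3 -m handwheel '[{"travel":[0,0,0.03],"angular":[0,0,0],"claw":0.055},{"travel":[0,0,0.06],"angular":[0,0,0],"claw":0.055},{"travel":[0,0,0.09],"angular":[0,0,0],"claw":0.055},{"travel":[0,0,0.11],"angular":[0,0,0],"claw":0.055},{"travel":[0,0,0.13],"angular":[0,0,0],"claw":0.055}]'
python3 - <<'E'
from h import *
import cv2,pickle
st();c=r.camera_params("wrist");pickle.dump(c,open("c6.pkl","wb"));i=r.grab_frame("wrist");cv2.imwrite("pics/w6.png",i[:,:,::-1])
E
```

```text
clock: 7.48
position: [0.5558, 0.1124, 0.022]
tool_rot: [0.707, 0.017, 0.706, -0.017]
wrist_force: [-0.1, 0.2, 0.6]
opening: 0.586
clock: 7.9
position: [0.5524, 0.1122, 0.0797]
tool_rot: [0.705, 0.016, 0.709, -0.017]
wrist_force: [0.0, 0.5, 0.0]
opening: 0.643
clock: 8.32
position: [0.5557, 0.1124, 0.2145]
tool_rot: [0.708, 0.017, 0.706, -0.016]
wrist_force: [0.2, -0.8, -1.1]
opening: 0.647
t8.32 p [555.7 112.4 214.5] jaw -2.7 x [ 0.003  0.    -1.   ] F [ 0.2 -0.8 -1.1] M [ 0.06  0.03 -0.03] op 55.2 j [ 0.05  0.2   1.58 -0.    1.35  0.09]
```

View pics/w6.png

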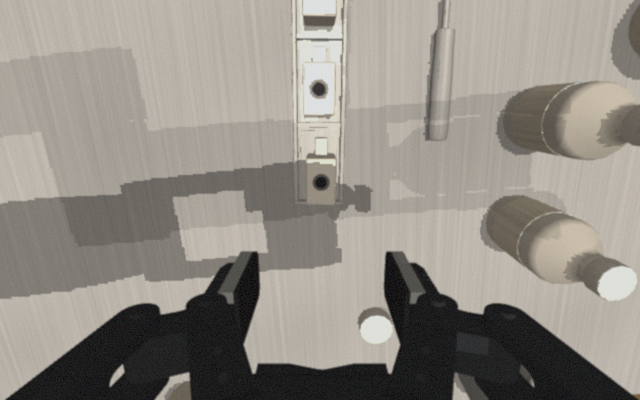

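Run:
```python
from h import *
import pickle,cv2
c=pickle.load(open("c6.pkl","rb"))
for n,uv,z in [("ourhole",(320.5,183),.044),("nbhole",(318.5,89),.044),("div",(320,122),.014),("end L",(295,205),.014),("end R",(340,205),.014),("our tab",(321,138),.018),("nbtab",(319,46),.018)]:
    print(n,np.round(ray("wrist",uv,z,c)*1000,1))
i=cv2.imread("pics/w6.png");cv2.imwrite("pics/z5.png",cv2.resize(i[0:220,260:400],None,fx=2.7,fy=2.7,interpolation=cv2.INTER_CUBIC))
```

```text
ourhole [554.9 113.5  44. ]
nbhole [557.2 195.9  44. ]
div [557.1 167.   14. ]
end L [527.2  85.1  14. ]
end R [573.5  82.8  14. ]
our tab [557.3 152.1  18. ]
nbtab [559.5 233.7  18. ]
```

View pics/z5.png

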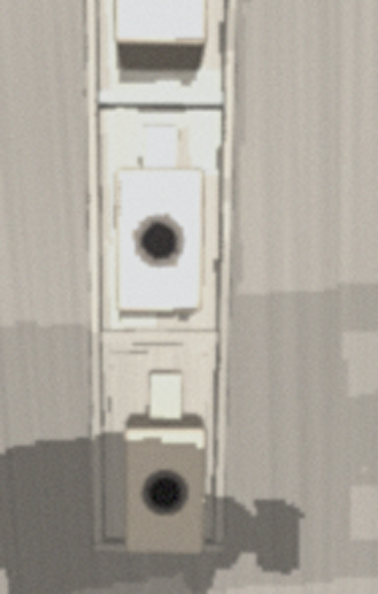

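The block stands in the bay with its tab the same way as the others. Next is the cap.

```bash
python3 -m handwheel '[{"travel":[0,-0.03,0],"angular":[0,0,-6],"claw":0.055},{"travel":[0,-0.06,0],"angular":[0,0,-12],"claw":0.055},{"travel":[-0.002,-0.09,0],"angular":[0,0,-18],"claw":0.055},{"travel":[-0.004,-0.12,0],"angular":[0,0,-24],"claw":0.055},{"travel":[-0.006,-0.15,0],"angular":[0,0,-30],"claw":0.055}]';python3 -m handwheel '[{"travel":[0,-0.03,0],"angular":[0,0,-6],"claw":0.055},{"travel":[0,-0.06,0],"angular":[0,0,-12],"claw":0.055},{"travel":[-0.002,-0.09,0],"angular":[0,0,-18],"claw":0.055},{"travel":[-0.004,-0.12,0],"angular":[0,0,-24],"claw":0.055},{"travel":[-0.006,-0.15,0],"angular":[0,0,-30],"claw":0.055}]';python3 -m handwheel '[{"travel":[0,-0.03,0],"angular":[0,0,-6],"claw":0.055},{"travel":[0,-0.06,0],"angular":[0,0,-12],"claw":0.055},{"travel":[-0.002,-0.09,0],"angular":[0,0,-18],"claw":0.055},{"travel":[-0.004,-0.12,0],"angular":[0,0,-20],"claw":0.055},{"travel":[-0.004,-0.138,0],"angular":[0,0,-20],"claw":0.055}]'; python3 -m handwheel '[{"travel":[0,0,0],"angular":[0,0,0],"claw":0.055},{"travel":[0,0,0],"angular":[0,0,0],"claw":0.055},{"travel":[0,0,0],"angular":[0,0,0],"claw":0.055},{"travel":[0,0,0],"angular":[0,0,0],"claw":0.055},{"travel":[0,0,0],"angular":[0,0,0],"claw":0.055}]'
 python3 - <<'E'
from h import *
import cv2,pickle
st();c=r.camera_params("wrist");pickle.dump(c,open("c7.pkl","wb"));i=r.grab_frame("wrist");cv2.imwrite("pics/w7.png",i[:,:,::-1])
cv2.imwrite("pics/side1.png",r.grab_frame("side")[:,:,::-1])
i=cv2.imread("pics/side1.png");cv2.imwrite("pics/side1z.png",cv2.resize(i[120:220,240:360],None,fx=5,fy=5,interpolation=cv2.INTER_CUBIC))
E
```

```text
clock: 8.78
position: [0.5487, -0.0388, 0.2116]
tool_rot: [0.678, 0.201, 0.678, -0.201]
wrist_force: [-0.7, 0.3, 0.0]
opening: 0.647
clock: 9.2
position: [0.5427, -0.189, 0.2116]
tool_rot: [0.603, 0.369, 0.603, -0.369]
wrist_force: [-0.2, -0.1, 0.1]
opening: 0.645
clock: 9.62
position: [0.5383, -0.3286, 0.2114]
tool_rot: [0.53, 0.467, 0.53, -0.468]
wrist_force: [-0.7, 0.5, -0.6]
opening: 0.645
clock: 10.03
position: [0.5394, -0.3241, 0.2113]
tool_rot: [0.531, 0.467, 0.532, -0.466]
wrist_force: [-0.3, 0.2, -0.3]
opening: 0.639
t10.03 p [ 539.4 -324.1  211.3] jaw -82.6 x [-0.  0. -1.] F [-0.3  0.2 -0.3] M [-0.02  0.02 -0.03] op 54.6 j [-0.68  0.34  1.42  0.    1.39  0.76]
```

View pics/w7.png

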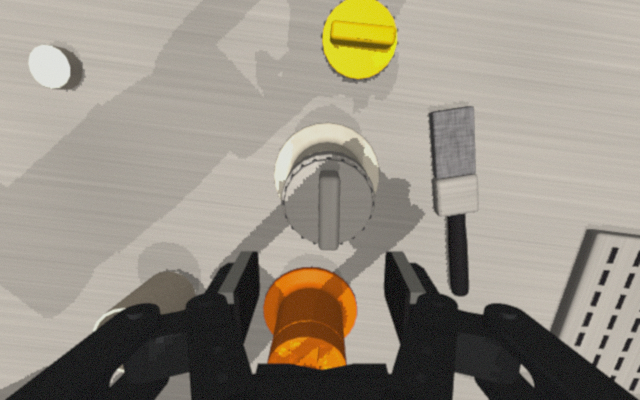

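View pics/side1z.png

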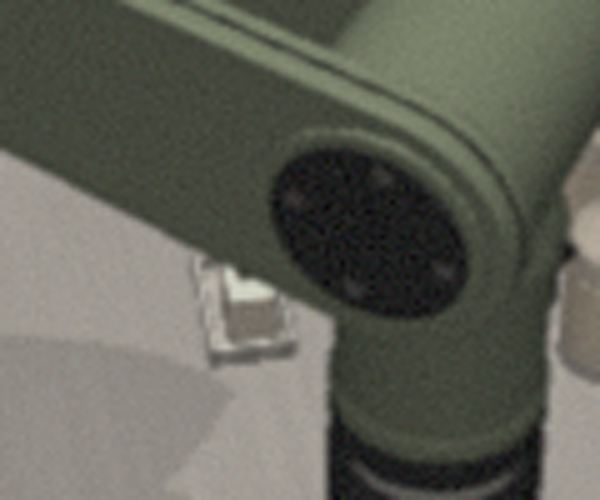

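The side view shows the block upright in the bay. In the wrist view the wing is near column 329, rows 170–248, with the orange decoy behind it.

Run:
```python
import cv2
i=cv2.imread("pics/w7.png");cv2.imwrite("pics/z7.png",cv2.resize(i[145:265,265:395],None,fx=5,fy=5,interpolation=cv2.INTER_CUBIC))
```

```text
(no output)
```

View pics/z7.png

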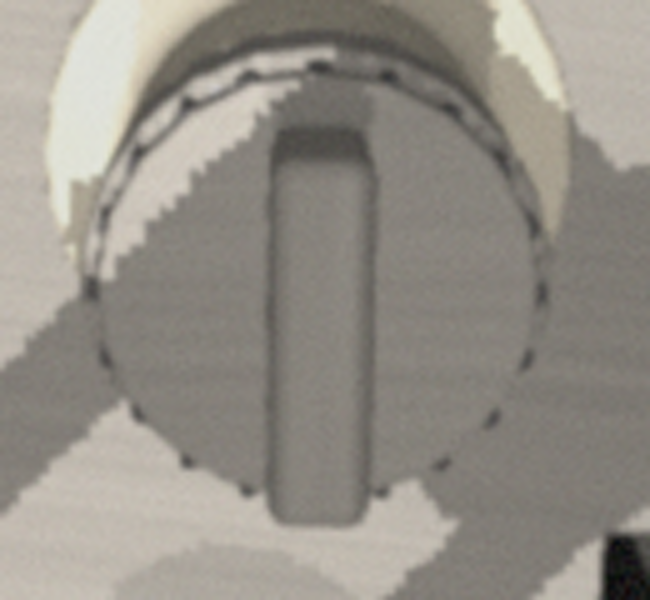

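Run:
```python
from h import *
import pickle
c=pickle.load(open("c7.pkl","rb"))
Z=lambda x,y:(265+(x-2)/5,145+(y-2)/5)
P={n:ray("wrist",Z(*q),z,c)*1000 for n,q,z in [("TL",(272,160),.136),("TR",(374,162),.136),("BL",(268,524),.136),("BR",(370,524),.136),("dL",(100,290),.108),("dR",(540,290),.108),("dT",(318,65),.108),("dB",(318,500),.108)]}
for n in P:print(n,P[n].round(1))
print(sum(P[k] for k in("TL","TR","BL","BR"))/4)
d=P["TL"]+P["TR"]-P["BL"]-P["BR"];print(np.degrees(np.arctan2(d[1],d[0])),np.hypot(d[0],d[1])/2)
st()
```

```text
TL [ 564.5 -318.7  136. ]
TR [ 565.9 -331.6  136. ]
BL [ 514.5 -324.5  136. ]
BR [ 516.3 -338.2  136. ]
dL [ 536.3 -296.5  108. ]
dR [ 544.5 -360.8  108. ]
dT [ 573.3 -324.   108. ]
dB [ 507.4 -332.8  108. ]
[ 540.27131562 -328.24160743  136.        ]
7.074169785811522 50.1512151565582
t10.13 p [ 539.4 -324.5  211.4] jaw -82.6 x [ 0.  0. -1.] F [-0.8 -0.6  0.7] M [ 0.02  0.   -0.04] op 54.8 j [-0.68  0.34  1.42  0.    1.38  0.76]
```

```bash
python3 -m handwheel '[{"travel":[0.0007,-0.0037,-0.02],"angular":[0,0,0],"claw":0.05},{"travel":[0.0007,-0.0037,-0.045],"angular":[0,0,0],"claw":0.05},{"travel":[0.0007,-0.0037,-0.07],"angular":[0,0,0],"claw":0.05},{"travel":[0.0007,-0.0037,-0.09],"angular":[0,0,0],"claw":0.05},{"travel":[0.0007,-0.0037,-0.098],"angular":[0,0,0],"claw":0.05}]'; python3 -m handwheel '[{"travel":[0,0,0],"angular":[0,0,0],"claw":0.05},{"travel":[0,0,0],"angular":[0,0,0],"claw":0.05},{"travel":[0,0,0],"angular":[0,0,0],"claw":0.03},{"travel":[0,0,0],"angular":[0,0,0],"claw":0.03},{"travel":[0,0,0],"angular":[0,0,0],"claw":0.03}]' 40;  python3 - <<'E'
from h import *
import cv2,pickle
st();c=r.camera_params("wrist");pickle.dump(c,open("c8.pkl","wb"));i=r.grab_frame("wrist");cv2.imwrite("pics/w8.png",i[:,:,::-1])
E
```

```text
clock: 10.55
position: [0.5379, -0.3271, 0.1095]
tool_rot: [0.529, 0.467, 0.533, -0.467]
wrist_force: [-0.1, -0.0, -0.8]
opening: 0.584
clock: 10.97
position: [0.5408, -0.3301, 0.1152]
tool_rot: [0.532, 0.467, 0.53, -0.467]
wrist_force: [-0.0, 0.2, 0.3]
opening: 0.352
t10.97 p [ 540.8 -330.1  115.2] jaw -82.7 x [ 0.003 -0.002 -1.   ] F [-0.   0.2  0.3] M [ 0.06 -0.03  0.  ] op 30.1 j [-0.68  0.44  1.49  0.    1.21  0.76]
```

View pics/w8.png

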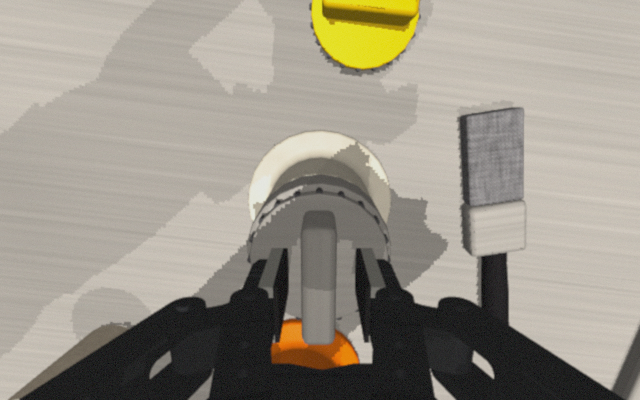

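Run:
```python
from h import *
import pickle
c=pickle.load(open("c8.pkl","rb"))
q=[ray("wrist",u,.136,c)*1000 for u in [(302.5,234),(336,234),(302.5,343),(335.5,343)]]
for a in q:print(a.round(1))
print(sum(q)/4);d=q[0]+q[1]-q[2]-q[3];print(np.degrees(np.arctan2(d[1],d[0])))
st()
```

```text
[ 562.6 -319.5  136. ]
[ 564.2 -331.9  136. ]
[ 515.  -324.8  136. ]
[ 516.7 -338.3  136. ]
[ 539.64407245 -328.61201156  136.        ]
7.003236133544959
t11.02 p [ 540.6 -330.   114.9] jaw -82.7 x [ 0.002 -0.002 -1.   ] F [-0.8 -0.7  0.1] M [0.02 0.03 0.02] op 29.7 j [-0.68  0.44  1.49 -0.    1.21  0.76]
```

```bash
python3 -m handwheel '[{"travel":[-0.0007,0.0012,-0.0015],"angular":[0,0,0],"claw":0.03},{"travel":[-0.0007,0.0012,-0.0015],"angular":[0,0,0],"claw":0.03},{"travel":[-0.0007,0.0012,-0.0015],"angular":[0,0,0],"claw":0.005},{"travel":[-0.0007,0.0012,-0.0015],"angular":[0,0,0],"claw":0.005},{"travel":[-0.0007,0.0012,-0.0015],"angular":[0,0,0],"claw":0.005}]' 50; python3 -m handwheel '[{"travel":[0,0,0],"angular":[0,0,0],"claw":0.005},{"travel":[0,0,0],"angular":[0,0,0],"claw":0.005},{"travel":[0,0,0],"angular":[0,0,0],"claw":0.005},{"travel":[0,0,0],"angular":[0,0,0],"claw":0.005},{"travel":[0,0,0],"angular":[0,0,0],"claw":0.005}]'; python3 -c "from h import *;st()"
```

```text
clock: 11.43
position: [0.5392, -0.3282, 0.1119]
tool_rot: [0.531, 0.467, 0.531, -0.467]
wrist_force: [0.2, 0.7, -0.3]
opening: 0.149
clock: 11.85
position: [0.5393, -0.3283, 0.1119]
tool_rot: [0.531, 0.467, 0.531, -0.467]
wrist_force: [0.3, 0.6, 1.7]
opening: 0.156
t11.85 p [ 539.3 -328.3  111.9] jaw -82.7 x [ 0. -0. -1.] F [0.3 0.6 1.7] M [ 0.02  0.03 -0.03] op 13.3 j [-0.68  0.44  1.5   0.    1.2   0.76]
```

Gripped at 13.3 mm. I'll try anticlockwise first, in gentle steps.

```bash
python3 -m handwheel '[{"travel":[0,0,0],"angular":[0,0,3],"claw":0.005},{"travel":[0,0,0],"angular":[0,0,6],"claw":0.005},{"travel":[0,0,0],"angular":[0,0,8],"claw":0.005},{"travel":[0,0,0],"angular":[0,0,8],"claw":0.005},{"travel":[0,0,0],"angular":[0,0,8],"claw":0.005}]'; python3 -c "from h import *;st()";python3 -m handwheel '[{"travel":[0,0,0],"angular":[0,0,3],"claw":0.005},{"travel":[0,0,0],"angular":[0,0,6],"claw":0.005},{"travel":[0,0,0],"angular":[0,0,9],"claw":0.005},{"travel":[0,0,0],"angular":[0,0,10],"claw":0.005},{"travel":[0,0,0],"angular":[0,0,10],"claw":0.005}]'; python3 -c "from h import *;st()"
```

```text
clock: 12.27
position: [0.5392, -0.3283, 0.1119]
tool_rot: [0.562, 0.429, 0.562, -0.429]
wrist_force: [-0.1, -0.1, 2.0]
opening: 0.152
t12.27 p [ 539.2 -328.3  111.9] jaw -74.7 x [ 0. -0. -1.] F [-0.1 -0.1  2. ] M [-0.03  0.04  0.01] op 13.0 j [-0.68  0.44  1.5  -0.    1.2   0.62]
clock: 12.68
position: [0.5392, -0.3283, 0.1119]
tool_rot: [0.597, 0.379, 0.597, -0.379]
wrist_force: [-0.1, -0.2, 3.3]
opening: 0.15
t12.68 p [ 539.2 -328.3  111.9] jaw -64.7 x [ 0. -0. -1.] F [-0.1 -0.2  3.3] M [-0.02  0.02  0.07] op 12.8 j [-0.68  0.44  1.5  -0.    1.2   0.45]
```

Run:
```python
from h import *
import cv2
cv2.imwrite("pics/w9.png",r.grab_frame("wrist")[:,:,::-1]);st()
```

```text
t12.73 p [ 539.2 -328.3  111.9] jaw -64.8 x [ 0. -0. -1.] F [0.1 0.9 2.4] M [-0.04  0.01  0.02] op 13.0 j [-0.68  0.44  1.5  -0.    1.2   0.45]
```

View pics/w9.png

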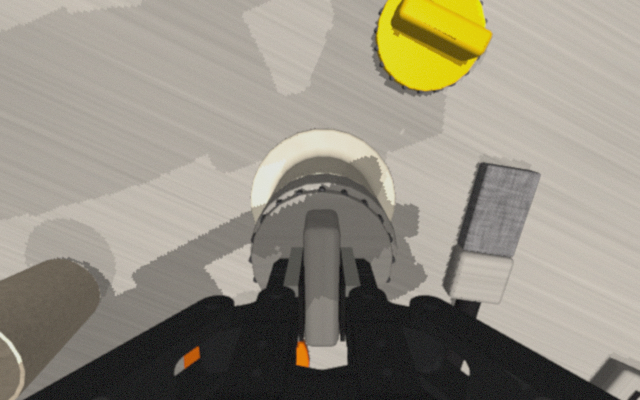

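The wing has turned with the gripper through 18° and met no stop, so anticlockwise is the opening direction. I'll go on to 60°.

```bash
python3 -m handwheel '[{"travel":[0,0,0],"angular":[0,0,5],"claw":0.005},{"travel":[0,0,0],"angular":[0,0,10],"claw":0.005},{"travel":[0,0,0],"angular":[0,0,15],"claw":0.005},{"travel":[0,0,0],"angular":[0,0,20],"claw":0.005},{"travel":[0,0,0],"angular":[0,0,24],"claw":0.005}]'; python3 -c "from h import *;st()";python3 -m handwheel '[{"travel":[0,0,0],"angular":[0,0,5],"claw":0.005},{"travel":[0,0,0],"angular":[0,0,10],"claw":0.005},{"travel":[0,0,0],"angular":[0,0,15],"claw":0.005},{"travel":[0,0,0],"angular":[0,0,18],"claw":0.005},{"travel":[0,0,0],"angular":[0,0,18],"claw":0.005}]'; python3 -c "from h import *;st()"
```

```text
clock: 13.15
position: [0.5392, -0.3283, 0.1119]
tool_rot: [0.663, 0.245, 0.663, -0.245]
wrist_force: [0.2, -0.2, 1.8]
opening: 0.156
t13.15 p [ 539.2 -328.3  111.9] jaw -40.5 x [ 0. -0. -1.] F [ 0.2 -0.2  1.8] M [ 0.06 -0.02 -0.03] op 13.3 j [-0.68  0.44  1.5  -0.    1.2   0.02]
clock: 13.57
position: [0.5392, -0.3283, 0.1119]
tool_rot: [0.693, 0.139, 0.693, -0.139]
wrist_force: [1.5, 0.3, 1.9]
opening: 0.148
t13.57 p [ 539.2 -328.3  111.9] jaw -22.7 x [ 0. -0. -1.] F [1.5 0.3 1.9] M [-0.07 -0.02  0.06] op 12.7 j [-0.68  0.44  1.5  -0.    1.2  -0.29]
```

Turned 60°. I'll raise the grip a little and lift slowly.

```bash
python3 -m handwheel '[{"travel":[0,0,0],"angular":[0,0,0],"claw":0.005},{"travel":[0,0,0.001],"angular":[0,0,0],"claw":0.005},{"travel":[0,0,0.003],"angular":[0,0,0],"claw":0.005},{"travel":[0,0,0.005],"angular":[0,0,0],"claw":0.005},{"travel":[0,0,0.007],"angular":[0,0,0],"claw":0.005}]' 70; python3 -c "from h import *;st()"
```

```text
clock: 13.98
position: [0.5387, -0.3279, 0.1183]
tool_rot: [0.693, 0.139, 0.694, -0.139]
wrist_force: [0.8, 0.1, -1.6]
opening: 0.147
t13.98 p [ 538.7 -327.9  118.3] jaw -22.7 x [-0.001  0.001 -1.   ] F [ 0.8  0.1 -1.6] M [-0.07  0.07 -0.03] op 12.6 j [-0.68  0.43  1.5  -0.    1.22 -0.29]
```

```bash
python3 -m handwheel '[{"travel":[0,0,0.004],"angular":[0,0,0],"claw":0.005},{"travel":[0,0,0.008],"angular":[0,0,0],"claw":0.005},{"travel":[0,0,0.012],"angular":[0,0,0],"claw":0.005},{"travel":[0,0,0.018],"angular":[0,0,0],"claw":0.005},{"travel":[0,0,0.025],"angular":[0,0,0],"claw":0.005}]'; python3 -c "from h import *;st()"; python3 -m handwheel '[{"travel":[0,0,0.015],"angular":[0,0,0],"claw":0.005},{"travel":[0,0,0.03],"angular":[0,0,0],"claw":0.005},{"travel":[0,0,0.045],"angular":[0,0,0],"claw":0.005},{"travel":[0,0,0.06],"angular":[0,0,0],"claw":0.005},{"travel":[0,0,0.068],"angular":[0,0,0],"claw":0.005}]';python3 -m handwheel '[{"travel":[0,0,0],"angular":[0,0,0],"claw":0.005},{"travel":[0,0,0],"angular":[0,0,0],"claw":0.005},{"travel":[0,0,0],"angular":[0,0,0],"claw":0.005},{"travel":[0,0,0],"angular":[0,0,0],"claw":0.005},{"travel":[0,0,0],"angular":[0,0,0],"claw":0.005}]'
python3 - <<'E'
from h import *
import cv2
st()
for n in("wrist","side","top"):cv2.imwrite(f"pics/{n}10.png",r.grab_frame(n)[:,:,::-1])
E
```

```text
clock: 14.4
position: [0.539, -0.3279, 0.1442]
tool_rot: [0.693, 0.139, 0.693, -0.139]
wrist_force: [0.6, -0.2, -1.0]
opening: 0.148
t14.40 p [ 539.  -327.9  144.2] jaw -22.7 x [-0.  0. -1.] F [ 0.6 -0.2 -1. ] M [-0.    0.    0.02] op 12.6 j [-0.68  0.4   1.48  0.    1.26 -0.29]
clock: 14.82
position: [0.5402, -0.3289, 0.215]
tool_rot: [0.695, 0.138, 0.692, -0.14]
wrist_force: [0.0, -0.6, -1.2]
opening: 0.149
clock: 15.23
position: [0.5385, -0.3277, 0.2103]
tool_rot: [0.692, 0.14, 0.694, -0.139]
wrist_force: [0.5, -0.0, -1.1]
opening: 0.146
t15.23 p [ 538.5 -327.7  210.3] jaw -22.7 x [-0.002  0.002 -1.   ] F [ 0.5 -0.  -1.1] M [-0.   -0.   -0.07] op 12.5 j [-0.68  0.34  1.42  0.    1.39 -0.29]
```

View pics/wrist10.png

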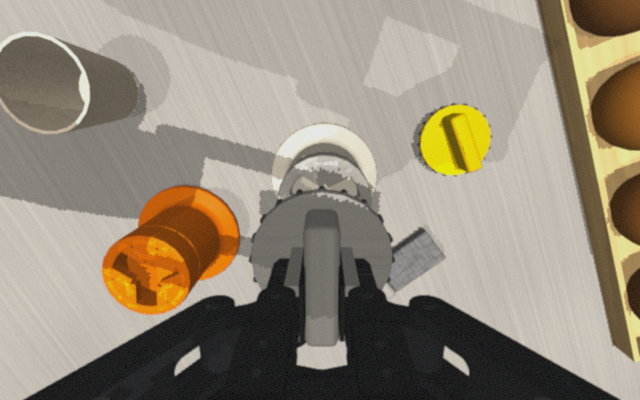

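View pics/side10.png

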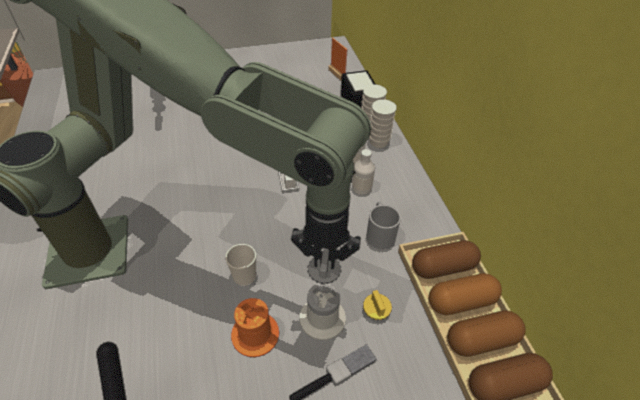

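View pics/top10.png

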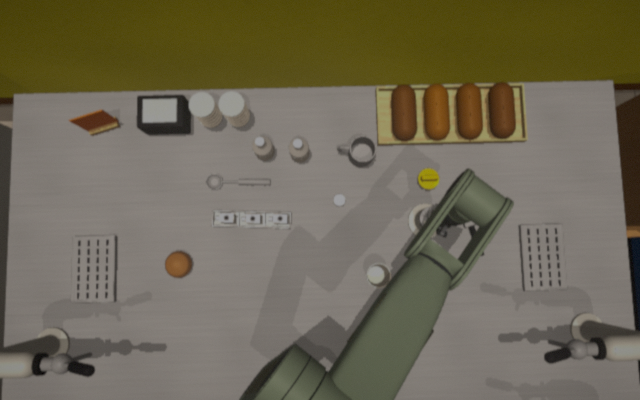

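The wrist and side views show the cap out of the collar and held level above the port (side 323,265). The top view shows all three tray blocks in line (row 219) and the bystanders where they were. One settling call, then I'll hand in.

```bash
python3 -m handwheel '[{"travel":[0,0,0],"angular":[0,0,0],"claw":0.005},{"travel":[0,0,0],"angular":[0,0,0],"claw":0.005},{"travel":[0,0,0],"angular":[0,0,0],"claw":0.005},{"travel":[0,0,0],"angular":[0,0,0],"claw":0.005},{"travel":[0,0,0],"angular":[0,0,0],"claw":0.005}]'; python3 -m handwheel '[{"travel":[0,0,0],"angular":[0,0,0],"claw":0.005},{"travel":[0,0,0],"angular":[0,0,0],"claw":0.005},{"travel":[0,0,0],"angular":[0,0,0],"claw":0.005},{"travel":[0,0,0],"angular":[0,0,0],"claw":0.005},{"travel":[0,0,0],"angular":[0,0,0],"claw":0.005}]';python3 - <<'E'
from h import *
st();i=r.observe();print(i["joint_vel"].round(3))
a=ray("top",(278,218),.044);print("block hole top cam approx",a)
print(r.finish_job())
E
```

```text
clock: 15.8
position: [0.5391, -0.3282, 0.2118]
tool_rot: [0.693, 0.139, 0.693, -0.139]
wrist_force: [-0.6, -0.5, -1.3]
opening: 0.146
clock: 16.22
position: [0.5391, -0.3282, 0.2118]
tool_rot: [0.693, 0.139, 0.693, -0.139]
wrist_force: [-0.7, -0.2, -0.9]
opening: 0.15
t16.22 p [ 539.1 -328.2  211.8] jaw -22.7 x [-0. -0. -1.] F [-0.7 -0.2 -0.9] M [-0.03  0.03 -0.03] op 12.8 j [-0.68  0.34  1.42 -0.    1.39 -0.29]
[-0.001  0.    -0.     0.001 -0.     0.   ]
block hole top cam approx [0.55510133 0.11945109 0.044     ]
the job is handed in; nothing more can be done
None
```

The job is handed in at 16.2 s of the 67 s allowed. `finish_job` gives no verdict, so what follows is what my own checks showed.

**Valve block:** It stands upright and released in the empty bay, its tab pointing the same way as its neighbours'. Measured in the wrist image, it sits about 2 mm off the bay's centreline and 1–3 mm from ideal along it, well inside the limits.

**Cap:** I tried anticlockwise first. It turned past 18° without meeting a stop, so that is the opening direction and I never tried clockwise. I turned it 60° and it lifted out freely. It ended about 100 mm above its closed position, close to the port's axis. The tool pointed straight down, the fingers were shut on the wing at about 13 mm, and joint speeds were near zero.

**Surroundings:** The last top and side pictures show no visible movement of the bystanders or the other two blocks.

**Disagreements:** Before I gripped it, the top and wrist cameras put the cap about 3 mm apart, and I used the wrist reading. A rough top-camera reading of the block at the end was about 6 mm further along the bay than the wrist reading. It came from a pixel picked by eye, and both readings are within the limits.

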